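Slide the piston home in the spray station and give it a shot of rust loosener

TASK

Slide the loose engine piston along the bench, in between the guide rails and on under the blue hood of the spray station, upright and gently, until it is fully home against the end stop hidden underneath. Then, with the piston home, press the red cap of the can behind the hood right down and let it come up again. Leave the piston home and upright, and leave the red oil can near the station where it stands.

Things in the scene. Friction and masses are not known exactly. Their poses are not given: they have to be found in the camera images.
- piston: Loose bare-metal engine piston standing upright on its skirt on the bench: a cylinder 77 mm in diameter, 57 mm tall, about 0.34 kg. Origin at the centre of its underside, z up along its axis; its yaw does not matter.
- station: Spray station fixed to the bench. Origin on the bench, middle of the hood's front edge; x runs level in under the hood (sliding direction), y across to the left, z up. Fixed white can, 62 mm in diameter, stands behind the hood, axis at x = 185 mm, y = 0; from its neck (170 mm high) a thin red tube runs forward to x = 76 mm, 100 mm high. No floor: the piston slides on the bench.
- rail_mouth (a point): On the bench between the front ends of the two flared rail ends, at station x = -115 mm, y = 0; they open to about y = +-68 mm here and narrow to x = -60 mm. From there straight rails, inner faces at y = +-41.5 mm (83 mm apart), run to x = 125 mm. All rails are aluminium, 18 mm high, 10 mm thick.
- hood_lip (a point): Middle of the lower front edge of the hood's roof, at station x = 0, z = 80 mm. Blue sheet hood, x 0 to 135 mm, 150 mm wide; roof from 80 to 86 mm above the bench, side walls' inner faces at y = +-71 mm, front open.
- touch_plate (a joint): Light sprung brass plate in the face of the end stop, moving along station x: 0 free (6 mm proud of the stop's solid face), 0.006 pushed flush by the piston (fully home); pushes back under 0.5 N, too little to move it. The stop's setting is not told: solid face between x = 86 and 98 mm, so a piston fully home has its near side 10 to 22 mm inside the hood's front edge: reach in tilted.
- spray_cap (a joint): Sprung red cap of the can, moving straight down: 0 up, 0.007 fully down. It takes about 3 N to start and 6 N to bottom.
- cap_top (a point): Centre of the top face of the red cap, a round button 32 mm in diameter, 197 mm above the bench when up.
- oil_can: Loose bystander: red pump oiler with a tall thin bent spout, 69 x 86 mm and 192 mm tall, standing upright. Origin at the centre of its underside.
Not all that is in view belongs to the job. What is shaped like the piston but green is not meant.

How it is judged:
By the outcome, as a careful person would: the job done as asked, in the order asked, and still so for the second after the job is handed in, with the robot touching nothing.
It also fails if it takes over 72 s, if anything falls off the work surface, if the arm or the gripper's body presses on something with over 40 N, if the wrist force passes 120 N, or if a joint passes its speed limit or range.

ROBOT

A 6-joint arm with a two-finger parallel gripper is mounted at the origin on a cart in front of the work surface, level with it; the furniture and walls round the work are solid. World frame = base frame: x ahead of the robot, y to its left, z up, the work surface at z = 0. Lengths are in mm, angles in rad, forces in N, time in s.
With the tool pointing down it reaches from about 275 to 850 mm from the base axis. Payload 19 kg.
Tool frame: the origin (TCP) lies midway between the tips of the shut fingers; the grasp point (between the pads) lies bot.grasp_offset behind it (bot.grasp_offset is the distance from the TCP to the grasp point, in mm); z points along the fingers, y is the line along which they close (so a half turn about z gives the same grasp; the last joint's range is limited). The gripper opens to 85 mm and grips with 20 to 120 N. Pads are 22 mm wide; open, the fingers measure 114 mm over their backs; the gripper's body (76 mm by 85 mm) begins 54 mm behind the grasp point. The pads swing forward as they close: fully open they stand 13 mm farther back than shut.
Start: joints at [-1.318, 0.15, 1.437, -0, 1.554, -0.134], TCP at [216.877, -532.498, 231.267] pointing down, gripper open.
Joint ranges: [-2.8, 2.8], [-0.68, 2.1], [0.12, 2.68], [-1.39, 4.53], [0.16, 2.79], [-2.81, 2.81]. Speed limits (rad/s): [1.89, 1.89, 2.22, 3.01, 3.01, 3.01].

INTERFACE

Orientations are given as a unit quaternion [x, y, z, w].
In Python, from bench import readout, cams, bot gives the robot as it stands.
- The arm moves only by the tool servo_tool, never from a script. Its argument "plan" is a list of rows, each a list of 3 entries, a list of its own where there are three numbers: the shift along the tool's x, y, z in units of 25 mm (1.0 is 25 mm), then the turn about the tool's z in degrees, then the finger opening in mm, from 0 to 85.4. A call has 1 to 5 rows; each row shifts and turns the commanded pose from where the row before left it, along the tool's axes as they then stand; what a row does not reach is not made up. A row lasts 1/8 s, in which the tool goes at most 62.5 mm and 10.7 degrees, less where a joint would pass 70% of its speed; a pose out of reach is approached as far as the arm can. A call is refused whole if a number of a shift passes 1 or a number of a turn 10.7, either way. A call with a gripper value outside its range is refused whole. The fingers move at their own pace and stop on an object; "newtons" is the grip in N (left out, the last holds). Time passes only in rows, so rows that do not move let the fingers close. It gives the time, the measured TCP pose, the force, the opening and the grip force at its end, in the units of the state.
- readout.sense(): the state, without advancing time (a new reading comes with each control period).
- cams.get_image(name): name is "scene" or "top" or "wrist"; returns the picture (420x560x3 uint8, red, green, blue); there is no depth.
- cams.camera_params(name): a dict with "fx", "fy", "cx", "cy" (pixels), "R" (3x3) and "t" (3): a world point X has camera coordinates R X + t. Camera axes: x right, y down, z forward; pixel columns grow to the right and rows downward; lengths in mm; the calibration is good to about 2 mm. A picture is of the moment at which its call begins: read the wrist's pose just before it. camera_params takes no time and is no camera call; for the wrist camera it gives the pose at the moment of the call.
- bot.sign_off(): hands the job in; it is judged then, once.
The state is a dict: "clock": time; "joint_positions": joint angles; "joint_vel": joint speeds; "tau": joint torques, N m; "eef_pos": TCP position; "eef_rot": TCP orientation; "ft_force": force on the tool from outside, world axes, zero at the start; "wrist_torque": the same for the moment, N m; "grip_width": finger opening in mm; "grasp_force": force on a finger pad.
Only numpy, scipy, OpenCV 4.12 (cv2) and the standard library are available. Lean on these libraries where they do the work, as an engineer would, in place of code of your own. Each camera call takes 0.05 s, during which the arm holds its last target. There are 200 camera calls.

## Working session

There is one attempt and no reset: what is moved stays moved. The work goes in short steps, Python scripts to look and compute and a tool call to move; the robot and the scene stay as the last step left them, time stands still between calls to the robot, and variables do not carry over. Pictures are saved under pics/ and viewed, at most 10 in all, crops included, and the job is handed in when it is done.

Besides the shell and the picture viewer there is one more tool, called as name(argument=value, ...) on one line, values as JSON. servo_tool: Moves the arm, as the interface text tells. Its arguments: {"type":"object","properties":{"plan":{"type":"array","items":{"type":"array"}},"newtons":{"type":"number"}},"required":["plan"]}

```bash
mkdir -p pics; ls
python3 - <<'E'
from bench import readout,cams,bot
import cv2,numpy as np
s=readout.sense();print(s,bot.grasp_offset)
for n in("scene","top"):
    im=cams.get_image(n);cv2.imwrite(f"pics/{n}0.png",im[:,:,::-1]);p=cams.camera_params(n)
    print(n,p["fx"],p["cx"],p["cy"],np.round(-np.array(p["R"]).T@p["t"]),np.round(p["R"],3).tolist())
E
```

```text
pics
{'clock': 0.0, 'joint_positions': array([-1.31801712e+00,  1.50928210e-01,  1.43801834e+00, -3.13167433e-05,
        1.55379053e+00, -1.33983717e-01]), 'joint_vel': array([ 0.0004011 ,  0.00070183,  0.00061248, -0.00036193,  0.00022428,
        0.00038461]), 'tau': array([-8.55190792e-04, -7.13048601e+01, -5.70869780e+01, -1.80901675e-04,
        9.09317663e-03,  3.75328500e-05]), 'eef_pos': array([ 216.80465146, -532.29573929,  230.71469475]), 'eef_rot': array([ 9.81359789e-01,  1.92178659e-01, -4.95964907e-05, -5.70273950e-04]), 'ft_force': array([ 0.16651812,  0.4458237 , -0.65178251]), 'wrist_torque': array([ 0.00444152, -0.00875388,  0.00895516]), 'grasp_force': 0.0, 'grip_width': 85.23159995535168} 18.700000000000003
scene 421.62159610626816 278.22163062268186 205.46446320972325 [152. 632. 687.] [[-0.83, -0.558, -0.007], [-0.313, 0.474, -0.823], [0.462, -0.681, -0.568]]
top 446.41867356085794 275.97473974855257 218.30135396060842 [ 399.  -59. 1327.] [[-0.009, -1.0, 0.002], [-0.985, 0.008, -0.171], [0.171, -0.003, -0.985]]
```

View pics/scene0.png

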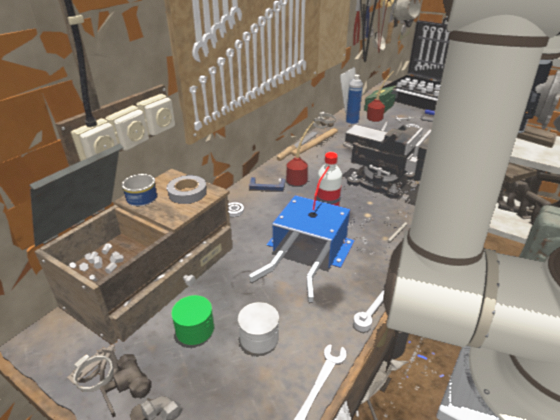

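View pics/top0.png

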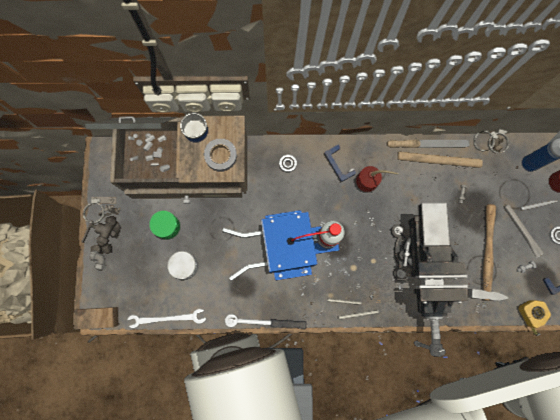

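Scene view: silver piston at about (259,328), green decoy (193,320), blue hood (312,228), red cap (331,158), oil can (297,172). Top view: piston (182,265), hood (290,242), cap (336,230), oil can (370,180). I'll take enlarged crops for accurate points.

Run:
```python
import cv2
a=cv2.imread("pics/top0.png")[160:300,150:400];cv2.imwrite("pics/topc.png",cv2.resize(a,None,fx=3.2,fy=3.2,interpolation=cv2.INTER_CUBIC))
a=cv2.imread("pics/scene0.png")[140:360,220:370];cv2.imwrite("pics/scenec.png",cv2.resize(a,None,fx=2.7,fy=2.7,interpolation=cv2.INTER_CUBIC))
```

```text
(no output)
```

View pics/topc.png

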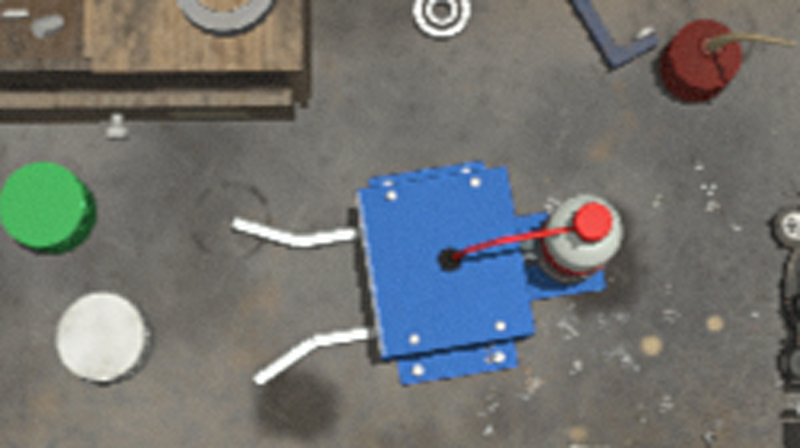

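View pics/scenec.png

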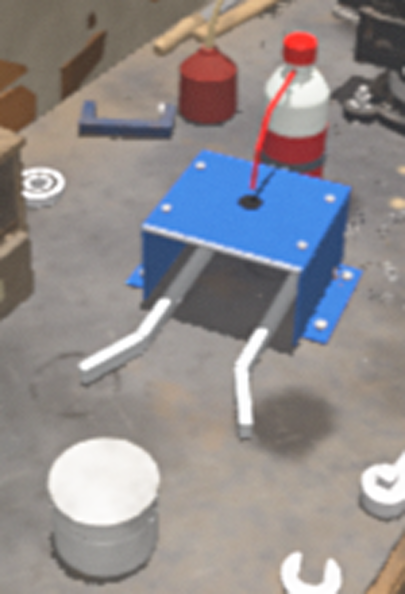

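```bash
cat > geo.py <<'E'
import numpy as np
from scipy.optimize import least_squares
from bench import cams
P={n:cams.camera_params(n) for n in("top","scene")}
def proj(n,X,p=None):
    p=p or P[n];c=np.array(p["R"])@np.array(X,float)+p["t"]
    return np.array([p["fx"]*c[0]/c[2]+p["cx"],p["fy"]*c[1]/c[2]+p["cy"]])
T=lambda u,v:np.array([150+u/3.2,160+v/3.2])
S=lambda u,v:np.array([220+u/2.7,140+v/2.7])
def tri(t,s):
    r=least_squares(lambda X:np.r_[proj("top",X)-t,proj("scene",X)-s],[400,0,50]);return r.x,r.cost
E
python3 - <<'E'
from geo import *
C={"FL":((360,190),(145,228)),"FR":((383,357),(298,270)),"BL":((510,167),(203,152)),"BR":((533,333),(352,185)),
"cap":((593,222),(300,40)),"railL":((235,222),(83,372)),"railR":((258,380),(245,430)),"piston":((100,335),(104,481)),"oil":((700,60),(208,85)),"green":((43,205),None)}
for k,(t,s) in C.items():
    if s: print(k,*[np.round(a,1) for a in tri(T(*t),S(*s))])
pts={"FL":(0,75,86),"FR":(0,-75,86),"BL":(135,75,86),"BR":(135,-75,86),"cap":(185,0,197)}
def f(q):
    c,s=np.cos(q[2]),np.sin(q[2]);e=[]
    for k,(x,y,z) in pts.items():
        X=[q[0]+c*x-s*y,q[1]+s*x+c*y,z+0*q[2]]
        e+=[*(proj("top",X)-T(*C[k][0])),*(proj("scene",X)-S(*C[k][1]))]
    return np.array(e)
r=least_squares(f,[380,0,-1.5]);print(r.x,r.cost,np.round(f(r.x),1))
q=least_squares(lambda p:np.r_[proj("top",[*p,57])-T(*C["piston"][0]),proj("scene",[*p,57])-S(*C["piston"][1])],[300,200]);print(q.x,q.fun)
print("green",least_squares(lambda p:proj("top",[*p,57])-T(43,205),[300,200]).x)
print("oil z192 skip")
E
```

```text
FL [612.8 -25.1  78.2] 0.1
FR [468.  -43.4  82.9] 0.7
BL [ 634.  -158.    77.6] 0.1
BR [ 484.7 -174.6   86.5] 0.0
cap [ 566.4 -214.4  194.5] 0.1
railL [595.5  93.5   8.7] 0.0
railR [450.2  71.5   5.5] 0.0
piston [488.6 207.3  52.9] 0.0
oil [ 742.6 -342.5   29.2] 0.0
[539.09846464 -31.37751975  -1.42860117] 9.097843395154637 [-1.5 -0.4 -1.5 -1.8 -0.8  0.3  1.8 -0.2 -1.2 -0.3  0.1 -1.8  0.4  0.4
  0.3  0.   0.1  0.1  0.7 -0.8]
[487.34673154 208.54468111] [-0.69661395  0.46341648 -0.0103808  -0.72655026]
green [605.76210906 261.10717105]
oil z192 skip
```

Crops: hood roof corners in the top crop (360,190), (383,357), (510,167), (533,333); piston top centre (100,335); cap (593,222). The same points are visible in the scene crop. The station fit is consistent: the rail-end midpoint and the cap both lie on its axis at about −82° yaw.

The interface only offers a turn about tool z, but the push under the hood needs a tilted tool. First I'll test, in free air, what the arm does at its reach limit.

servo_tool(plan=[[[-0.5, 0.6, -1], 0, 85], [[-0.5, 0.6, -1], 0, 85], [[-0.5, 0.6, -1], 0, 85], [[-0.5, 0.6, -1], 0, 85], [[-0.5, 0.6, -1], 0, 85]])

```text
clock: 0.72
eef_pos: [187.1, -626.0, 356.7]
eef_rot: [0.981, 0.192, 0.0, -0.0]
ft_force: [-0.7, -0.5, 0.2]
grip_width: 85.0
grasp_force: 0.0
```

servo_tool(plan=[[[0, 1, -1], 0, 85], [[0, 1, -1], 0, 85], [[0, 1, -1], 0, 85], [[0, 1, -1], 0, 85], [[0, 1, -1], 0, 85]])

```text
clock: 1.35
eef_pos: [227.0, -721.3, 460.4]
eef_rot: [0.981, 0.192, 0.001, 0.004]
ft_force: [17.5, -62.5, 86.0]
grip_width: 84.9
grasp_force: 0.0
```

servo_tool(plan=[[[0, 1, -1], 0, 85], [[0, 1, -1], 0, 85], [[0, 1, -1], 0, 85], [[0, 1, -1], 0, 85], [[0, 1, -1], 0, 85]])

```text
clock: 1.98
eef_pos: [237.8, -724.0, 495.8]
eef_rot: [0.98, 0.192, 0.007, 0.058]
ft_force: [0.3, -0.1, 0.9]
grip_width: 84.9
grasp_force: 0.0
```

The reach limit does tilt the tool the way I need (already 6.7° towards −y), and the tilt persists. I'll continue gently, since the abrupt stop caused a force spike.

servo_tool(plan=[[[0, 0.5, -0.8], 0, 85], [[0, 0.5, -0.8], 0, 85], [[0, 0.5, -0.8], 0, 85], [[0, 0.5, -0.8], 0, 85], [[0, 0.5, -0.8], 0, 85]])

```text
clock: 2.6
eef_pos: [236.0, -705.7, 537.9]
eef_rot: [0.977, 0.191, 0.011, 0.088]
ft_force: [-0.1, 0.4, 0.1]
grip_width: 85.3
grasp_force: 0.0
```

servo_tool(plan=[[[0, 0.8, -0.5], 0, 85], [[0, 0.8, -0.5], 0, 85], [[0, 0.8, -0.5], 0, 85], [[0, 0.8, -0.5], 0, 85], [[0, 0.8, -0.5], 0, 85]])

```text
clock: 3.22
eef_pos: [247.2, -719.7, 547.9]
eef_rot: [0.974, 0.191, 0.015, 0.123]
ft_force: [0.6, -0.2, -0.6]
grip_width: 84.9
grasp_force: 0.0
```

servo_tool(plan=[[[0, 1, -0.6], 0, 85], [[0, 1, -0.6], 0, 85], [[0, 1, -0.6], 0, 85], [[0, 1, -0.6], 0, 85], [[0, 1, -0.6], 0, 85]])

```text
clock: 3.85
eef_pos: [258.7, -732.8, 567.6]
eef_rot: [0.967, 0.19, 0.022, 0.167]
ft_force: [-0.5, 0.4, -0.4]
grip_width: 85.1
grasp_force: 0.0
```

servo_tool(plan=[[[0, 1, 0], 0, 85], [[0, 1, 0], 0, 85], [[0, 1, 0], 0, 85], [[0, 1, 0], 0, 85], [[0, 1, 0], 0, 85]])

```text
clock: 4.47
eef_pos: [281.5, -780.4, 545.7]
eef_rot: [0.961, 0.188, 0.027, 0.202]
ft_force: [-0.5, 0.2, -0.0]
grip_width: 85.1
grasp_force: 0.0
```

servo_tool(plan=[[[0, 1, -1], 0, 85], [[0, 1, -1], 0, 85], [[0, 1, -1], 0, 85], [[0, 1, -1], 0, 85], [[0, 1, -1], 0, 85]])

```text
clock: 5.1
eef_pos: [276.1, -748.9, 619.2]
eef_rot: [0.949, 0.186, 0.035, 0.253]
ft_force: [0.3, 0.9, -0.1]
grip_width: 84.8
grasp_force: 0.0
```

servo_tool(plan=[[[0, 1, -1], 0, 85], [[0, 1, -1], 0, 85], [[0, 1, -1], 0, 85], [[0, 1, -1], 0, 85], [[0, 1, -1], 0, 85]])

```text
clock: 5.72
eef_pos: [267.9, -711.5, 689.3]
eef_rot: [0.935, 0.184, 0.043, 0.302]
ft_force: [-0.6, -0.2, 1.0]
grip_width: 85.0
grasp_force: 0.0
```

servo_tool(plan=[[[0, 1, -1], 0, 85], [[0, 1, -1], 0, 85], [[0, 1, -1], 0, 85], [[0, 1, -1], 0, 85], [[0, 0, 0], 0, 85]])

```text
clock: 6.35
eef_pos: [258.7, -675.2, 745.2]
eef_rot: [0.921, 0.182, 0.049, 0.341]
ft_force: [-0.8, 0.5, -0.9]
grip_width: 84.8
grasp_force: 0.0
```

```bash
cat >> geo.py <<'E'
from bench import readout
from scipy.spatial.transform import Rotation as Ro
YAW=-1.4286;O=np.array([539.1,-31.4,0]);d=np.array([np.cos(YAW),np.sin(YAW),0]);l=np.array([-d[1],d[0],0])
def st(): 
    s=readout.sense();return s,np.array(s["eef_pos"]),Ro.from_quat(s["eef_rot"]).as_matrix()
def go(target):  # units of tool axes
    s,p,R=st();return np.round(R.T@(np.array(target)-p)/25,2)
def S2W(x,y,z):return O+d*x+l*y+[0,0,z]
def W2S(p):
    v=np.array(p)-O;return np.round([v@d,v@l,v[2]],1)
def info():
    s,p,R=st();print("t",s["clock"],"world",np.round(p,1),"station",W2S(p),"grip",s["grip_width"],s["grasp_force"],"F",np.round(s["ft_force"],1))
    print("axes in station x/y/z:",[np.round([a@d,a@l,a[2]],3) .tolist() for a in R.T],"q",np.round(s["joint_positions"],2))
E
python3 -c "
from geo import *
info();print(go([487,208,400]))"
```

```text
t 6.35 world [ 258.7 -675.2  745.2] station [ 597.6 -368.8  745.2] grip 84.8393364818867 0.0 F [-0.8  0.5 -0.9]
axes in station x/y/z: [[-0.232, 0.972, -0.034], [0.737, 0.199, 0.646], [0.635, 0.125, -0.763]] q [-1.34  0.41  0.12  0.07  1.9  -0.11]
[ 21.94 -30.96  -9.08]
```

```bash
python3 -c "
from geo import *
s,p,R=st();c=cams.camera_params('wrist');Rc=np.array(c['R']);C=-Rc.T@c['t']
print('cam in tool',np.round(R.T@(C-p)),'view dir in tool',np.round(R.T@Rc.T[:,2],2))
print(R.T.round(2).tolist())"
```

```text
cam in tool [  71.    0. -142.] view dir in tool [-0.28  0.    0.96]
[[0.93, 0.37, -0.03], [0.3, -0.7, 0.65], [0.21, -0.61, -0.76]]
```

servo_tool(plan=[[[0.5, -0.5, -0.1], 0, 85], [[1, -1, -0.1], 0, 85], [[1, -1, -0.1], 0, 85], [[1, -1, -0.1], 0, 85], [[1, -1, -0.1], 0, 85]])

```text
clock: 6.98
eef_pos: [327.4, -547.7, 675.4]
eef_rot: [0.922, 0.182, 0.049, 0.339]
ft_force: [0.5, 0.4, 0.1]
grip_width: 85.2
grasp_force: 0.0
```

servo_tool(plan=[[[1, -1, -0.2], 0, 85], [[1, -1, -0.2], 0, 85], [[1, -1, -0.2], 0, 85], [[1, -1, -0.2], 0, 85], [[1, -1, -0.2], 0, 85]])

```text
clock: 7.6
eef_pos: [400.6, -398.6, 610.1]
eef_rot: [0.922, 0.182, 0.049, 0.339]
ft_force: [0.1, -0.1, -0.3]
grip_width: 84.6
grasp_force: 0.0
```

```bash
python3 -c "
from geo import *
info();print(go([487,208,400]))"
```

```text
t 7.6 world [ 400.6 -398.6  610.1] station [ 343.9 -189.1  610.1] grip 84.64951293866905 0.0 F [ 0.1 -0.1 -0.3]
axes in station x/y/z: [[-0.232, 0.972, -0.034], [0.739, 0.199, 0.643], [0.632, 0.125, -0.765]] q [-0.75 -0.15  1.12 -0.31  1.53  0.34]
[ 12.42 -21.44  -7.59]
```

servo_tool(plan=[[[0.44, -0.74, -0.2], 10.4, 85], [[0.3, -0.8, -0.2], 10.4, 85], [[0.16, -0.85, -0.2], 10.4, 85], [[0, -0.86, -0.2], 10.4, 85], [[-0.16, -0.85, -0.2], 10.4, 85]])

```text
clock: 8.22
eef_pos: [418.9, -298.4, 568.1]
eef_rot: [0.907, -0.243, 0.193, 0.283]
ft_force: [-0.0, 0.1, 0.0]
grip_width: 85.0
grasp_force: 0.0
```

servo_tool(plan=[[[-0.3, -0.8, -0.2], 10.4, 85], [[-0.45, -0.73, -0.2], 10.4, 85], [[-0.57, -0.64, -0.2], 10.4, 85], [[-0.67, -0.54, -0.2], 10.4, 85], [[0, 0, 0], 0, 85]])

```text
clock: 8.85
eef_pos: [434.3, -218.0, 534.8]
eef_rot: [0.764, -0.547, 0.281, 0.197]
ft_force: [-0.4, -0.2, -0.1]
grip_width: 85.0
grasp_force: 0.0
```

```bash
python3 -c "
from geo import *
info();print(go([478,330,230]))"
```

```text
t 8.85 world [ 434.3 -218.   534.8] station [ 169.8 -130.2  534.8] grip 84.99195753860012 0.0 F [-0.4 -0.2 -0.1]
axes in station x/y/z: [[0.752, 0.139, 0.644], [0.187, -0.982, -0.006], [0.632, 0.125, -0.765]] q [-0.27 -0.26  1.37 -0.56  1.58  2.41]
[-23.31  -8.69  -3.61]
```

Joint 6 would reach its limit near the piston, so I'll make the half turn for the equivalent grasp while travelling.

servo_tool(plan=[[[-0.87, -0.42, -0.2], -10.6, 85], [[-0.77, -0.57, -0.2], -10.6, 85], [[-0.65, -0.71, -0.2], -10.6, 85], [[-0.51, -0.81, -0.2], -10.6, 85], [[-0.35, -0.9, -0.2], -10.6, 85]])

```text
clock: 9.48
eef_pos: [452.4, -108.2, 485.3]
eef_rot: [0.928, -0.144, 0.162, 0.303]
ft_force: [0.1, 0.8, 0.1]
grip_width: 84.9
grasp_force: 0.0
```

servo_tool(plan=[[[-0.19, -0.94, -0.2], -10.6, 85], [[0, -0.96, -0.2], -10.6, 85], [[0.18, -0.95, -0.2], -10.6, 85], [[0.34, -0.9, -0.2], -10.6, 85], [[0.5, -0.82, -0.2], -10.6, 85]])

```text
clock: 10.1
eef_pos: [471.1, 2.4, 435.1]
eef_rot: [0.895, 0.285, 0.01, 0.343]
ft_force: [0.0, -0.9, -0.0]
grip_width: 84.9
grasp_force: 0.0
```

servo_tool(plan=[[[0.64, -0.72, -0.2], -10.6, 85], [[0.77, -0.58, -0.2], -10.6, 85], [[0.86, -0.43, -0.2], -10.6, 85], [[0.92, -0.27, -0.2], -10.6, 85], [[0.96, -0.09, -0.2], -10.6, 85]])

```text
clock: 10.72
eef_pos: [489.8, 113.1, 384.8]
eef_rot: [0.674, 0.654, -0.144, 0.311]
ft_force: [0.2, 1.4, 0.1]
grip_width: 84.6
grasp_force: 0.0
```

servo_tool(plan=[[[0.96, 0.09, -0.2], -10.6, 85], [[0.93, 0.26, -0.2], -10.4, 85], [[0, 0, 0], 0, 85]])

```text
clock: 11.1
eef_pos: [497.3, 157.7, 363.9]
eef_rot: [0.545, 0.765, -0.198, 0.28]
ft_force: [-0.0, 0.2, 1.4]
grip_width: 84.9
grasp_force: 0.0
```

```bash
python3 -c "
from geo import *
info();s,p,R=st()
g=np.array([487.5,208.3,36])+30*R[:,2];print('grasp tcp',g,go(g),'pre',go(g-110*R[:,2]))
im=cams.get_image('wrist');import cv2;cv2.imwrite('pics/w1.png',im[:,:,::-1])
c=cams.camera_params('wrist');print(proj('wrist',[487.5,208.3,57],c),proj('wrist',[487.5,208.3,0],c))"
```

```text
t 11.1 world [497.3 157.7 363.9] station [-193.1  -14.6  363.9] grip 84.94073589927596 0.0 F [-0.   0.2  1.4]
axes in station x/y/z: [[-0.751, -0.144, -0.645], [-0.19, 0.982, 0.002], [0.633, 0.124, -0.764]] q [ 0.55  0.1   1.38 -0.7   1.78  0.11]
grasp tcp [493.86288808 190.03791498  13.06509416] [10.02  0.27  9.91] pre [10.02  0.27  5.51]
[287.07723487 -56.99506778] [286.12975732 -74.76239152]
```

servo_tool(plan=[[[0.5, 0.02, 0.3], 0, 85], [[1, 0.02, 0.5], 0, 85], [[1, 0.03, 0.5], 0, 85], [[1, 0.03, 0.5], 0, 85], [[1, 0.03, 0.5], 0, 85]])

```text
clock: 11.78
eef_pos: [484.5, 204.6, 247.6]
eef_rot: [0.548, 0.763, -0.197, 0.281]
ft_force: [0.3, -0.8, 0.4]
grip_width: 84.8
grasp_force: 0.0
```

servo_tool(plan=[[[1, 0.03, 0.5], 0, 85], [[1, 0.03, 0.5], 0, 85], [[1, 0.03, 0.5], 0, 85], [[1, 0.03, 0.5], 0, 85], [[1, 0.02, 0.6], 0, 85]])

```text
clock: 12.4
eef_pos: [471.5, 256.9, 117.4]
eef_rot: [0.548, 0.763, -0.197, 0.281]
ft_force: [-0.0, -0.3, 0.4]
grip_width: 84.9
grasp_force: 0.0
```

servo_tool(plan=[[[0.5, 0, 0.6], 0, 85], [[0, 0, 0], 0, 85]])

```text
clock: 12.65
eef_pos: [471.5, 256.1, 97.9]
eef_rot: [0.547, 0.763, -0.198, 0.281]
ft_force: [-0.4, -1.0, 0.8]
grip_width: 85.1
grasp_force: 0.0
```

```bash
python3 -c "
from geo import *
info();s,p,R=st()
g=np.array([487.5,208.3,36])+30*R[:,2];print('grasp tcp',g,go(g))
c=cams.camera_params('wrist')
im=cams.get_image('wrist')[:,:,::-1].copy();import cv2
for z in(0,57):
  q=np.array([proj('wrist',[487.5+38.5*np.cos(a),208.3+38.5*np.sin(a),z],c) for a in np.linspace(0,6.28,40)]);cv2.polylines(im,[q.astype(int)],True,(0,0,255),1)
for y in (41.5,-41.5):
  q=np.array([proj('wrist',S2W(x,y,18),c) for x in(-60,-1)]);cv2.polylines(im,[q.astype(int)],False,(0,255,0),1)
q=np.array([proj('wrist',S2W(0,y,80),c) for y in(-75,75)]);cv2.polylines(im,[q.astype(int)],False,(0,255,255),1)
cv2.imwrite('pics/w2.png',im)"
```

```text
t 12.65 world [471.5 256.1  97.9] station [-294.2  -26.2   97.9] grip 85.0765571486691 0.0 F [-0.4 -1.   0.8]
axes in station x/y/z: [[-0.751, -0.138, -0.645], [-0.185, 0.983, 0.005], [0.633, 0.123, -0.764]] q [ 0.72  0.37  1.61 -0.64  1.49  0.55]
grasp tcp [493.85718032 190.01507206  13.08171759] [ 0.06 -0.02  4.39]
```

View pics/w2.png

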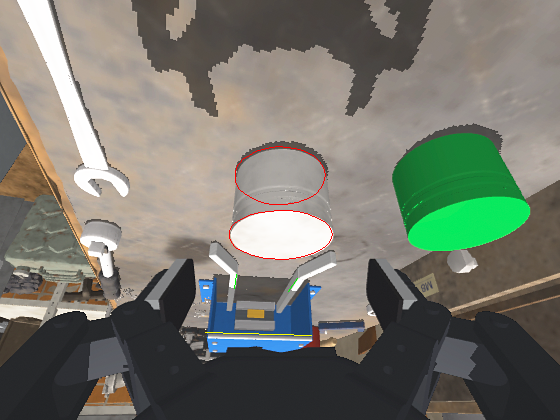

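Wrist view (image inverted): the piston at about (282,200) agrees with my predicted outline (red), and it is centred between the open fingers. Rails (237,280)/(292,295), the hood lip and the brass plate at (256,314) also match. Going in to grasp.

servo_tool(plan=[[[0, 0, 0.9], 0, 85], [[0, 0, 0.9], 0, 85], [[0, -0.01, 0.9], 0, 85], [[0, -0.01, 0.8], 0, 85], [[0, 0, 0.58], 0, 85]])

```text
clock: 13.32
eef_pos: [493.8, 194.3, 21.5]
eef_rot: [0.548, 0.763, -0.196, 0.281]
ft_force: [0.8, 0.6, 0.5]
grip_width: 84.6
grasp_force: 0.0
```

servo_tool(plan=[[[0, 0, 0], 0, 80], [[0, 0, 0], 0, 76], [[0, 0, 0], 0, 73], [[0, 0, 0], 0, 73]], newtons=20)

```text
clock: 13.82
eef_pos: [493.4, 195.3, 21.8]
eef_rot: [0.547, 0.763, -0.196, 0.281]
ft_force: [-1.4, 0.0, 6.5]
grip_width: 75.9
grasp_force: 24.3
```

```bash
python3 -c "
from geo import *
info();s,p,R=st()
c=p-24*R[:,2];print('piston centre est',c,W2S(c))
for x in(-135,-60,-25): 
  t=S2W(x,0,0)+24*R[:,2];t[2]=p[2];print(x,t,go(t))
"
```

```text
t 13.825 world [493.4 195.3  21.8] station [-230.9  -13.1   21.8] grip 75.8935231688845 24.294763159705326 F [-1.4  0.   6.5]
axes in station x/y/z: [[-0.752, -0.137, -0.645], [-0.186, 0.983, 0.008], [0.632, 0.126, -0.764]] q [ 0.61  0.41  1.73 -0.7   1.3   0.59]
piston centre est [488.23290522 209.88561218  40.09799209] [-246.1  -16.2   40.1]
-135 [525.11669696  87.64374728  21.75362872] [-3.43 -0.19  2.89]
-60 [535.74551803  13.40071284  21.75362872] [-5.69 -0.75  4.79]
-25 [540.70563453 -21.24603656  21.75362872] [-6.74 -1.01  5.67]
```

servo_tool(plan=[[[-0.4, -0.02, 0.34], 0, 73], [[-0.6, -0.03, 0.51], 0, 73], [[-0.6, -0.03, 0.51], 0, 73], [[-0.6, -0.04, 0.51], 0, 73], [[-0.6, -0.04, 0.5], 0, 73]])

```text
clock: 14.45
eef_pos: [519.8, 107.0, 21.8]
eef_rot: [0.547, 0.763, -0.196, 0.282]
ft_force: [-0.8, 4.3, 7.1]
grip_width: 76.3
grasp_force: 24.5
```

servo_tool(plan=[[[-0.63, -0.03, 0.52], 0, 73], [[0, 0, 0], 0, 73]])

```text
clock: 14.7
eef_pos: [525.3, 86.5, 21.8]
eef_rot: [0.548, 0.763, -0.197, 0.282]
ft_force: [0.3, -4.8, 7.1]
grip_width: 75.9
grasp_force: 26.3
```

```bash
python3 -c "
from geo import *
info();s,p,R=st()
c=p-24*R[:,2];print('piston centre est',c,W2S(c))
for x in(-60,-10): 
  t=S2W(x,0,0)+24*R[:,2];t[2]=p[2];print(x,t,go(t))
c=cams.camera_params('wrist')
im=cams.get_image('wrist')[:,:,::-1].copy();import cv2
for y in (41.5,-41.5):
  q=np.array([proj('wrist',S2W(x,y,18),c) for x in(-60,80)]);cv2.polylines(im,[q.astype(int)],False,(0,255,0),1)
q=np.array([proj('wrist',S2W(0,y,80),c) for y in(-75,75)]);cv2.polylines(im,[q.astype(int)],False,(0,255,255),1)
cv2.imwrite('pics/w3.png',cv2.resize(cv2.flip(im,-1),None,fx=1.4,fy=1.4))"
```

```text
t 14.7 world [525.3  86.5  21.8] station [-118.6    3.1   21.8] grip 75.8781090051539 26.340769417583942 F [ 0.3 -4.8  7.1]
axes in station x/y/z: [[-0.752, -0.136, -0.645], [-0.185, 0.983, 0.008], [0.633, 0.125, -0.764]] q [ 0.41  0.34  1.83 -0.78  1.16  0.48]
piston centre est [520.18574126 101.09649371  40.1194602 ] [-1.338e+02  1.000e-01  4.010e+01]
-60 [535.72731939  13.38130202  21.7854535 ] [-2.22 -0.55  1.87]
-10 [542.8132001  -36.11405427  21.7854535 ] [-3.72 -0.92  3.14]
```

View pics/w3.png

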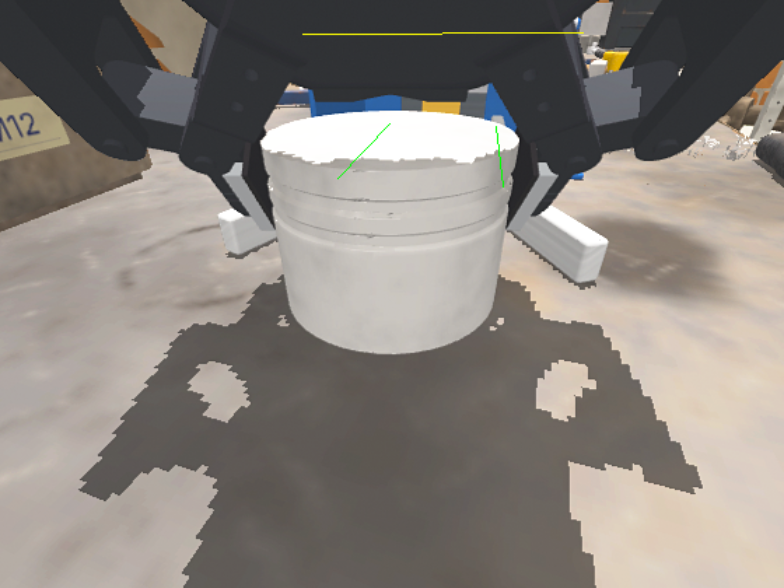

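Piston held upright and flush with the bench at (390,230), the flared rail ends on both sides at (245,230) and (570,245). Continuing into the rails.

servo_tool(plan=[[[-0.4, -0.1, 0.34], 0, 73], [[-0.5, -0.12, 0.42], 0, 73], [[-0.5, -0.12, 0.42], 0, 73], [[-0.4, -0.1, 0.34], 0, 73], [[-0.42, -0.11, 0.35], 0, 73]])

```text
clock: 15.38
eef_pos: [536.1, 15.0, 21.8]
eef_rot: [0.547, 0.763, -0.196, 0.282]
ft_force: [-0.6, 6.8, 9.0]
grip_width: 75.5
grasp_force: 27.2
```

servo_tool(plan=[[[-0.3, -0.07, 0.25], 0, 73], [[-0.3, -0.08, 0.25], 0, 73], [[0, 0, 0], 0, 73]])

```text
clock: 15.75
eef_pos: [538.6, -5.3, 21.8]
eef_rot: [0.548, 0.763, -0.197, 0.282]
ft_force: [1.9, -3.0, 6.0]
grip_width: 75.4
grasp_force: 26.3
```

```bash
python3 -c "
from geo import *
info();s,p,R=st()
c=p-24*R[:,2];print('piston centre est',c,W2S(c))
for x in(-10,10): 
  t=S2W(x,0,0)+24*R[:,2];t[2]=p[2];print(x,t,go(t))
"
```

```text
t 15.75 world [538.6  -5.3  21.8] station [-25.9   3.2  21.8] grip 75.41502785999491 26.2755317625124 F [ 1.9 -3.   6. ]
axes in station x/y/z: [[-0.752, -0.136, -0.645], [-0.186, 0.983, 0.009], [0.633, 0.126, -0.764]] q [ 0.23  0.29  1.9  -0.84  1.04  0.38]
piston centre est [533.48398147   9.30154899  40.14310636] [-41.1   0.2  40.1]
-10 [542.83626409 -36.10365348  21.80728121] [-0.93 -0.24  0.79]
10 [545.67061638 -55.901796    21.80728121] [-1.54 -0.39  1.29]
```

servo_tool(plan=[[[-0.3, -0.08, 0.25], 0, 73], [[-0.4, -0.1, 0.34], 0, 73], [[-0.34, -0.08, 0.28], 0, 73], [[-0.2, -0.05, 0.17], 0, 73], [[0, 0, 0], 0, 73]])

```text
clock: 16.38
eef_pos: [544.4, -46.0, 21.8]
eef_rot: [0.547, 0.763, -0.197, 0.282]
ft_force: [2.2, -4.4, 4.9]
grip_width: 75.8
grasp_force: 26.3
```

servo_tool(plan=[[[0, 0, 0], 0, 85], [[0, 0, 0], 0, 85], [[0, 0, -0.3], 0, 85], [[0, 0, -0.7], 0, 85], [[0, 0, -0.9], 0, 85]])

```text
clock: 17.0
eef_pos: [533.3, -16.7, 58.4]
eef_rot: [0.548, 0.763, -0.197, 0.281]
ft_force: [-0.3, 0.3, 0.8]
grip_width: 84.8
grasp_force: 0.0
```

servo_tool(plan=[[[0, 0, -0.9], 0, 85], [[0, 0, -0.9], 0, 85], [[0, 0, -0.5], 0, 40], [[0, 0, 0], 0, 0], [[0, 0, 0], 0, 0]])

```text
clock: 17.62
eef_pos: [521.2, 17.2, 100.9]
eef_rot: [0.547, 0.763, -0.197, 0.281]
ft_force: [0.2, 0.2, 0.4]
grip_width: 31.7
grasp_force: 0.0
```

```bash
python3 -c "
from geo import *
info();s,p,R=st()
for x,z in((-60,30),(-60,14),(-45,14)): print(x,go(S2W(x,-1,z)))
c=cams.camera_params('wrist')
im=cams.get_image('wrist')[:,:,::-1].copy();import cv2
a=cams.get_image('scene')[140:310,220:400,::-1]
a=cv2.resize(a,None,fx=2.2,fy=2.2,interpolation=cv2.INTER_CUBIC);b=cv2.resize(cv2.flip(im,-1),(396,297))
b=np.vstack([b,np.zeros((a.shape[0]-297,396,3),np.uint8)])
cv2.imwrite('pics/w4.png',np.hstack([a,b]))"
```

```text
t 17.625 world [521.2  17.2 100.9] station [-50.7 -10.8 100.9] grip 31.700145995077325 0.0 F [0.2 0.2 0.4]
axes in station x/y/z: [[-0.752, -0.138, -0.645], [-0.186, 0.983, 0.007], [0.633, 0.125, -0.764]] q [ 0.29  0.16  1.87 -0.76  1.19  0.28]
-60 [2.05 0.44 1.98]
-60 [2.47 0.43 2.47]
-45 [2.02 0.32 2.85]
```

View pics/w4.png

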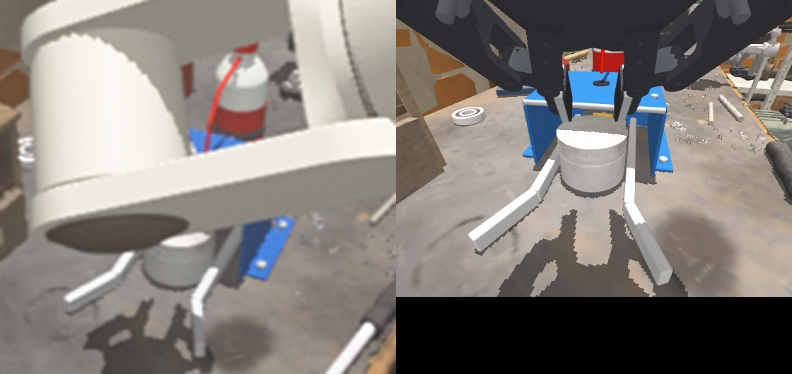

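Left: the scene view is mostly blocked by the arm, but the piston is visible upright at (180,258) between the rails. Right: wrist view (flipped) shows the piston at (592,160), upright, just in front of the hood and aligned. Next: shut fingers, go low behind it and push.

servo_tool(plan=[[[0.9, 0.13, 0.5], 0, 0], [[0.9, 0.13, 0.6], 0, 0], [[0.7, 0.13, 0.7], 0, 0], [[0.1, 0, 0.6], 10, 0], [[0, 0, 0], 0, 0]])

```text
clock: 18.35
eef_pos: [527.0, 30.5, 12.4]
eef_rot: [0.612, 0.713, -0.173, 0.296]
ft_force: [0.0, 0.3, -0.3]
grip_width: 0.2
grasp_force: 0.0
```

```bash
python3 -c "
from geo import *
info();s,p,R=st()
for x,z in((-49,14),(-30,14),(0,14)): print(x,go(S2W(x,0,z)))
"
```

```text
t 18.35 world [527.   30.5  12.4] station [-63.   -3.2  12.4] grip 0.21897022751114342 0.0 F [ 0.   0.3 -0.3]
axes in station x/y/z: [[-0.773, 0.034, -0.634], [-0.052, 0.992, 0.116], [0.633, 0.123, -0.765]] q [ 0.31  0.32  1.9  -0.82  1.08  0.61]
-49 [-0.47  0.11  0.32]
-30 [-1.05  0.07  0.8 ]
0 [-1.98  0.    1.56]
```

servo_tool(plan=[[[-0.38, 0.1, 0.26], 0, 0], [[-0.32, 0, 0.25], 0, 0], [[-0.32, -0.02, 0.26], 0, 0], [[-0.32, -0.02, 0.26], 0, 0], [[-0.32, -0.02, 0.26], 0, 0]])

```text
clock: 18.98
eef_pos: [538.7, -20.9, 15.6]
eef_rot: [0.612, 0.713, -0.172, 0.297]
ft_force: [0.4, 2.2, 3.3]
grip_width: 0.1
grasp_force: 1.4
```

servo_tool(plan=[[[-0.16, -0.01, 0.13], 0, 0], [[-0.12, -0.01, 0.1], 0, 0], [[-0.1, -0.01, 0.08], 0, 0], [[0, 0, 0], 0, 0]])

```text
clock: 19.48
eef_pos: [540.1, -32.5, 15.3]
eef_rot: [0.612, 0.713, -0.172, 0.297]
ft_force: [0.0, 0.6, 0.8]
grip_width: -0.0
grasp_force: 0.0
```

```bash
python3 -c "
from geo import *
info();s,p,R=st()
for x,z in((0,14),(15,14)): print(x,go(S2W(x,0,z)))
"
```

```text
t 19.475 world [540.1 -32.5  15.3] station [ 1.2  0.8 15.3] grip -0.030425185457670693 0.0 F [0.  0.6 0.8]
axes in station x/y/z: [[-0.773, 0.035, -0.634], [-0.052, 0.992, 0.119], [0.633, 0.125, -0.764]] q [ 0.18  0.29  1.93 -0.86  1.    0.54]
0 [ 0.07 -0.04  0.01]
15 [-0.39 -0.07  0.38]
```

servo_tool(plan=[[[-0.05, 0, 0.04], 0, 0], [[-0.05, 0, 0.04], 0, 0], [[-0.05, 0, 0.04], 0, 0]])

```text
clock: 19.85
eef_pos: [541.1, -37.1, 15.4]
eef_rot: [0.612, 0.713, -0.172, 0.297]
ft_force: [0.8, 1.7, -1.4]
grip_width: -0.0
grasp_force: 0.7
```

servo_tool(plan=[[[-0.03, 0, 0.026], 0, 0], [[-0.03, 0, 0.026], 0, 0]])

```text
clock: 20.1
eef_pos: [541.5, -39.1, 15.5]
eef_rot: [0.612, 0.713, -0.172, 0.297]
ft_force: [-0.1, 1.0, -2.2]
grip_width: -0.1
grasp_force: 0.7
```

servo_tool(plan=[[[-0.03, 0, 0.026], 0, 0], [[-0.03, 0, 0.026], 0, 0]])

```text
clock: 20.35
eef_pos: [541.9, -41.0, 15.4]
eef_rot: [0.612, 0.713, -0.172, 0.297]
ft_force: [-0.0, 1.9, -0.8]
grip_width: -0.0
grasp_force: 0.8
```

servo_tool(plan=[[[-0.03, 0, 0.026], 0, 0], [[-0.03, 0, 0.026], 0, 0]])

```text
clock: 20.6
eef_pos: [542.3, -43.0, 15.4]
eef_rot: [0.612, 0.713, -0.172, 0.297]
ft_force: [-0.1, 2.1, 0.6]
grip_width: -0.2
grasp_force: 0.9
```

servo_tool(plan=[[[-0.03, 0, 0.026], 0, 0], [[-0.03, 0, 0.026], 0, 0]])

```text
clock: 20.85
eef_pos: [542.7, -44.9, 15.4]
eef_rot: [0.612, 0.713, -0.172, 0.297]
ft_force: [-0.4, 1.6, 0.4]
grip_width: 0.3
grasp_force: 1.0
```

servo_tool(plan=[[[-0.03, 0, 0.026], 0, 0], [[-0.03, 0, 0.026], 0, 0]])

```text
clock: 21.1
eef_pos: [543.2, -45.9, 15.2]
eef_rot: [0.612, 0.713, -0.171, 0.297]
ft_force: [-6.7, 23.9, 7.2]
grip_width: 0.3
grasp_force: 12.0
```

Firm stop at about 24 N near the far end of the allowed stop range. I'll back off and check by image that the piston is home.

servo_tool(plan=[[[0.1, 0, -0.08], 0, 0], [[0.5, 0, -0.4], 0, 0], [[0.8, 0, -0.64], 0, 0], [[0.8, 0, -0.9], 0, 0], [[0.8, 0, -0.9], 0, 0]])

```text
clock: 21.72
eef_pos: [521.4, 56.9, 23.7]
eef_rot: [0.612, 0.713, -0.172, 0.297]
ft_force: [0.2, 0.6, 0.4]
grip_width: -0.1
grasp_force: 0.0
```

servo_tool(plan=[[[0.5, 0, -0.5], 0, 0], [[0, 0, 0], 0, 0]])

```text
clock: 21.98
eef_pos: [518.3, 73.7, 25.2]
eef_rot: [0.611, 0.713, -0.171, 0.297]
ft_force: [0.6, -0.6, -0.8]
grip_width: -0.1
grasp_force: 0.0
```

```bash
python3 -c "
from geo import *
info()
c=cams.camera_params('wrist')
im=cams.get_image('wrist')[:,:,::-1].copy();import cv2
cv2.imwrite('pics/w5raw.png',im)
for xc,col in((60,(0,0,255)),(54,(0,255,0))):
 for z in(0,57):
  q=np.array([proj('wrist',S2W(xc+38.5*np.cos(a),38.5*np.sin(a),z),c) for a in np.linspace(1.57,4.71,40)]);cv2.polylines(im,[q.astype(int)],False,col,1)
q=np.array([proj('wrist',S2W(0,y,80),c) for y in(-75,75)]);cv2.polylines(im,[q.astype(int)],False,(0,255,255),1)
print(q)
cv2.imwrite('pics/w5.png',cv2.resize(cv2.flip(im,-1),None,fx=1.4,fy=1.4))"
```

```text
t 21.975 world [518.3  73.7  25.2] station [-107.    -5.7   25.2] grip -0.1361656267446782 0.0 F [ 0.6 -0.6 -0.8]
axes in station x/y/z: [[-0.773, 0.034, -0.634], [-0.054, 0.991, 0.119], [0.632, 0.126, -0.764]] q [ 0.39  0.32  1.86 -0.78  1.15  0.64]
[[184.73620262 405.6252933 ]
 [387.0968527  377.37458426]]
```

View pics/w5.png

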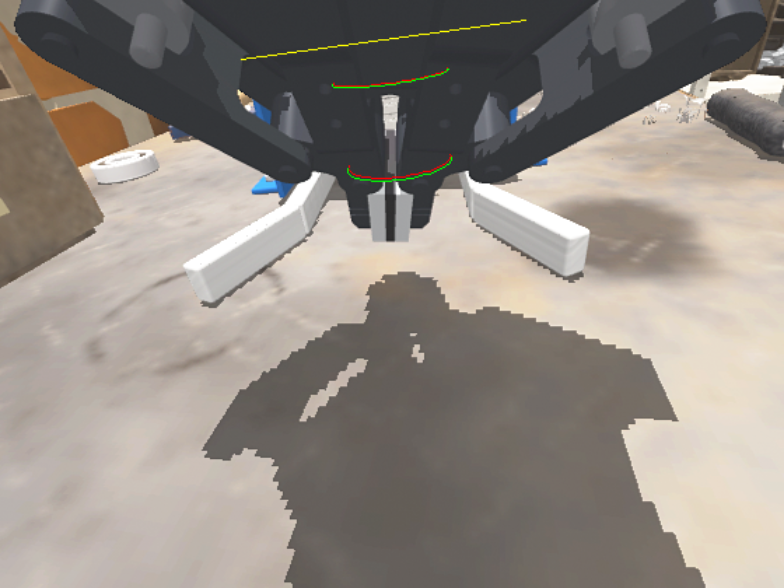

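Wrist view: the shut fingers at (390,210) hide the piston, so I'll rise with the fingers open for a clear look under the hood.

servo_tool(plan=[[[-0.5, 0.12, -0.8], 0, 85], [[-0.6, 0.12, -0.8], 0, 85], [[-0.6, 0.12, -0.8], 0, 85], [[0, 0, -0.4], 0, 85], [[0, 0, 0], 0, 85]])

```text
clock: 22.65
eef_pos: [515.2, 84.1, 106.5]
eef_rot: [0.612, 0.712, -0.172, 0.297]
ft_force: [-0.2, -0.3, -0.3]
grip_width: 84.7
grasp_force: 0.0
```

```bash
python3 -c "
from geo import *
info()
c=cams.camera_params('wrist')
im=cams.get_image('wrist')[:,:,::-1].copy();import cv2
big=cv2.resize(im,None,fx=3,fy=3,interpolation=cv2.INTER_CUBIC)
def L(pts,col): cv2.polylines(big,[(np.array([proj('wrist',S2W(*q),c) for q in pts])*3+1).astype(int)],False,col,1)
for xc,col in((60,(0,0,255)),(54,(0,255,0)),(48,(255,0,255))):
  L([(xc+38.5*np.cos(a),38.5*np.sin(a),0) for a in np.linspace(2,4.3,40)],col)
L([(0,y,80) for y in(-75,75)],(0,255,255))
L([(x,41.5,18) for x in(-60,0)],(255,255,0));L([(x,-41.5,18) for x in(-60,0)],(255,255,0))
u,v=(proj('wrist',S2W(10,0,30),c)*3).astype(int);print(u/3,v/3)
x0=max(0,min(u-395,big.shape[1]-790));y0=max(0,min(v-295,big.shape[0]-590))
cv2.imwrite('pics/w6.png',cv2.flip(big[y0:y0+590,x0:x0+790],-1))"
```

```text
t 22.65 world [515.2  84.1 106.5] station [-117.7   -7.3  106.5] grip 84.72017321326602 0.0 F [-0.2 -0.3 -0.3]
axes in station x/y/z: [[-0.773, 0.036, -0.634], [-0.052, 0.991, 0.119], [0.632, 0.125, -0.764]] q [ 0.41  0.21  1.8  -0.73  1.29  0.53]
272.3333333333333 244.33333333333334
```

View pics/w6.png

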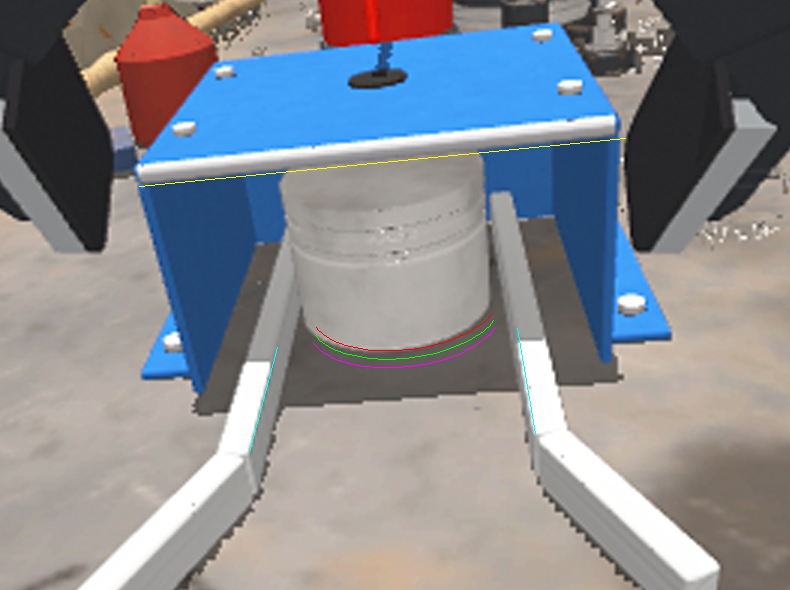

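The picture confirms it: the piston is upright well inside the hood, its base edge on the red arc (centre x ≈ 59–60 mm), within the stop range. Now the cap.

```bash
python3 -c "
from geo import *
s,p,R=st();cap=np.array([566.,-214.5,197])
print(W2S(cap))
t=cap-11*R[:,0];print('touch tcp',t,W2S(t))
a=t+[0,0,35];print('hover',go(a),'down 10mm',(R.T@[0,0,-10]/25).round(3))"
```

```text
[185.1   0.7 197. ]
touch tcp [ 566.82289598 -222.96880378  203.97152815] [193.6   0.3 204. ]
hover [-12.98   0.29   3.85] down 10mm [ 0.254 -0.047  0.306]
```

servo_tool(plan=[[[-0.6, 0.02, 0], 0, 0], [[-0.95, 0.02, 0.1], 0, 0], [[-0.98, 0.02, 0.1], 0, 0], [[-0.98, 0.02, 0.1], 0, 0], [[-0.98, 0.02, 0.1], 0, 0]])

```text
clock: 23.32
eef_pos: [528.1, -9.3, 170.9]
eef_rot: [0.612, 0.713, -0.172, 0.297]
ft_force: [0.8, -0.0, 0.3]
grip_width: -0.2
grasp_force: 0.0
```

servo_tool(plan=[[[-0.98, 0.02, 0.3], 0, 0], [[-0.98, 0.02, 0.3], 0, 0], [[-0.98, 0.02, 0.3], 0, 0], [[-0.98, 0.02, 0.4], 0, 0], [[-0.98, 0.02, 0.4], 0, 0]])

```text
clock: 23.95
eef_pos: [548.6, -129.2, 216.2]
eef_rot: [0.612, 0.712, -0.172, 0.297]
ft_force: [0.6, -0.4, -0.2]
grip_width: -0.2
grasp_force: 0.0
```

servo_tool(plan=[[[-0.9, 0.02, 0.4], 0, 0], [[-0.9, 0.02, 0.45], 0, 0], [[-0.9, 0.02, 0.45], 0, 0], [[-0.6, 0.02, 0.3], 0, 0], [[0, 0, 0], 0, 0]])

```text
clock: 24.58
eef_pos: [565.2, -216.2, 237.9]
eef_rot: [0.612, 0.712, -0.172, 0.297]
ft_force: [-1.0, 0.5, 0.4]
grip_width: -0.0
grasp_force: 0.0
```

```bash
python3 -c "
from geo import *
s,p,R=st();cap=np.array([566.,-214.5,197]);info()
t=cap-11*R[:,0]
for h in(10,2,-5,-7): print(h,go(t+[0,0,h]))"
```

```text
t 24.575 world [ 565.2 -216.2  237.9] station [186.6  -0.4 237.9] grip -0.009880644902331134 0.0 F [-1.   0.5  0.4]
axes in station x/y/z: [[-0.773, 0.037, -0.634], [-0.051, 0.992, 0.119], [0.633, 0.124, -0.764]] q [-0.2   0.02  1.72 -0.67  1.1  -0.12]
10 [ 0.39 -0.1   0.91]
2 [ 0.59 -0.14  1.16]
-5 [ 0.77 -0.17  1.37]
-7 [ 0.82 -0.18  1.43]
```

Now down to just above, then press in small steps watching the force.

servo_tool(plan=[[[0.2, -0.05, 0.4], 0, 0], [[0.19, -0.05, 0.4], 0, 0], [[0.1, -0.02, 0.2], 0, 0], [[0, 0, 0], 0, 0]])

```text
clock: 25.08
eef_pos: [566.9, -221.2, 209.9]
eef_rot: [0.612, 0.713, -0.172, 0.297]
ft_force: [-0.5, -0.8, -0.7]
grip_width: -0.1
grasp_force: 0.0
```

servo_tool(plan=[[[0.1, -0.02, 0.12], 0, 0], [[0.08, -0.015, 0.09], 0, 0], [[0, 0, 0], 0, 0]])

```text
clock: 25.45
eef_pos: [566.9, -221.2, 203.4]
eef_rot: [0.612, 0.713, -0.172, 0.297]
ft_force: [-0.7, -0.8, -0.5]
grip_width: -0.0
grasp_force: 0.0
```

servo_tool(plan=[[[0.05, -0.01, 0.06], 0, 0], [[0.05, -0.01, 0.06], 0, 0], [[0, 0, 0], 0, 0]])

```text
clock: 25.82
eef_pos: [567.0, -221.3, 200.0]
eef_rot: [0.612, 0.713, -0.172, 0.297]
ft_force: [-0.7, 0.1, 3.8]
grip_width: -0.3
grasp_force: 2.0
```

servo_tool(plan=[[[0.05, -0.01, 0.06], 0, 0], [[0.05, -0.01, 0.06], 0, 0], [[0, 0, 0], 0, 0]])

```text
clock: 26.2
eef_pos: [567.0, -221.3, 195.8]
eef_rot: [0.612, 0.713, -0.172, 0.297]
ft_force: [-1.2, 0.1, 4.7]
grip_width: -0.2
grasp_force: 2.8
```

servo_tool(plan=[[[0.04, -0.01, 0.05], 0, 0], [[0.03, -0.005, 0.03], 0, 0], [[0, 0, 0], 0, 0]])

```text
clock: 26.58
eef_pos: [567.2, -221.5, 194.9]
eef_rot: [0.612, 0.712, -0.172, 0.298]
ft_force: [-5.6, 4.2, 19.1]
grip_width: 0.3
grasp_force: 9.3
```

servo_tool(plan=[[[0.025, -0.005, 0.03], 0, 0], [[0, 0, 0], 0, 0]])

```text
clock: 26.82
eef_pos: [567.3, -221.6, 194.7]
eef_rot: [0.612, 0.712, -0.172, 0.299]
ft_force: [-9.6, 6.8, 25.2]
grip_width: -0.2
grasp_force: 12.9
```

The cap bottomed: the force jumped from 5 N to 25 N. Releasing it and rising clear.

servo_tool(plan=[[[-0.1, 0.02, -0.12], 0, 0], [[-0.25, 0.05, -0.3], 0, 0], [[-0.5, 0.1, -0.6], 0, 0], [[-0.6, 0.1, -0.75], 0, 0], [[-0.6, 0.1, -0.75], 0, 0]])

```text
clock: 27.45
eef_pos: [566.0, -220.5, 275.4]
eef_rot: [0.612, 0.713, -0.172, 0.297]
ft_force: [-0.1, 0.4, 0.3]
grip_width: 0.2
grasp_force: 0.0
```

servo_tool(plan=[[[-0.6, 0.1, -0.75], 0, 0], [[-0.6, 0.1, -0.75], 0, 0], [[-0.6, 0.1, -0.75], 0, 0], [[-0.6, 0.1, -0.75], 0, 0], [[0, 0, 0], 0, 0]])

```text
clock: 28.08
eef_pos: [564.5, -219.2, 373.1]
eef_rot: [0.612, 0.712, -0.171, 0.298]
ft_force: [-0.1, -0.4, -0.3]
grip_width: -0.1
grasp_force: 0.0
```

```bash
python3 -c "
from geo import *
import cv2
info()
a=cams.get_image('scene')[120:330,210:400,::-1];b=cams.get_image('top')[160:290,240:400,::-1]
a=cv2.resize(a,(400,442),interpolation=cv2.INTER_CUBIC);b=cv2.resize(b,(390,317),interpolation=cv2.INTER_CUBIC)
b=np.vstack([b,np.zeros((125,390,3),np.uint8)]);cv2.imwrite('pics/fin.png',np.hstack([a,b]))"
```

```text
t 28.075 world [ 564.5 -219.2  373.1] station [189.5  -1.5 373.1] grip -0.12544999498473758 0.0 F [-0.1 -0.4 -0.3]
axes in station x/y/z: [[-0.772, 0.037, -0.634], [-0.053, 0.991, 0.122], [0.633, 0.128, -0.763]] q [-0.2  -0.03  1.5  -0.61  1.31 -0.3 ]
```

View pics/fin.png

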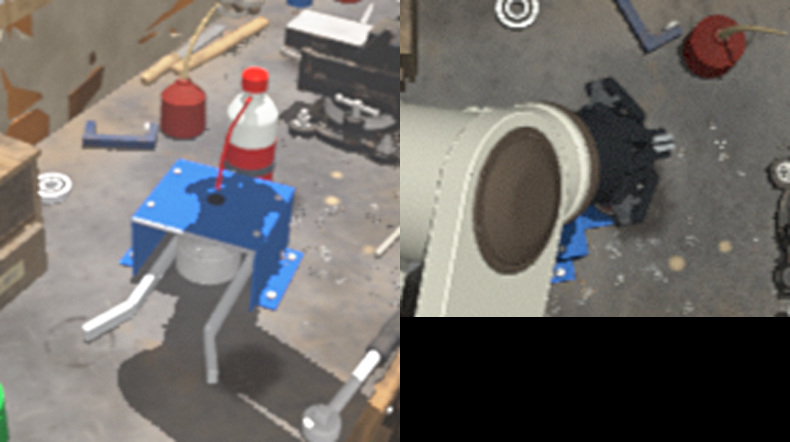

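Final view: piston upright under the hood at (208,258), cap up again at (256,80), oil can untouched at (184,108), and the arm clear of everything. Handing in.

```bash
python3 -c "
from bench import bot
print(bot.sign_off())"
```

```text
the job is handed in; nothing more can be done
None
```

The piston is upright and home against the end stop (judged by a firm 24 N stop and a camera view), the cap was then pressed to its bottom and came back up, the oil can was not moved, and the job was handed in at about 28 s; one sudden stop in free air early on peaked at about 108 N at the wrist, under the 120 N limit.

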